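Park the bonding press arm open and unload the bracket

ROBOT

A 7-joint arm with a two-finger parallel gripper is mounted at the origin on the work surface. World frame = base frame: x ahead of the robot, y to its left, z up, the work surface at z = 0. Lengths are in m, angles in rad, forces in N, time in s.
With the tool pointing down it reaches from about 0.35 to 0.9 m from the base axis. Payload 19.9 kg.
Tool frame: the origin (TCP) lies midway between the tips of the shut fingers; the grasp point (between the pads) lies manip.tcp_to_grasp behind it (manip.tcp_to_grasp is the distance from the TCP to the grasp point, in m); z points along the fingers, y is the line along which they close (so a half turn about z gives the same grasp; the last joint's range is limited). The gripper opens to 85 mm and grips with 20 to 120 N. Pads are 22 mm wide; open, the fingers measure 114 mm over their backs; the gripper's body (76 mm by 85 mm) begins 54 mm behind the grasp point. The pads swing forward as they close: fully open they stand 13 mm farther back than shut.
Start: joints at [1.264, 0.417, -0.01, 1.614, 0.005, 1.111, -0.053], TCP at [0.164, -0.603, 0.205] pointing down, gripper open.
Joint ranges: [-2.81, 2.81], [-0.39, 2.02], [-1.27, 1.25], [0.06, 2.57], [-1.19, 4.33], [0.19, 2], [-2.82, 2.82]. Speed limits (rad/s): [1.89, 1.89, 2.39, 2.39, 3.01, 3.01, 3.01].

INTERFACE

Orientations are given as a 3x3 rotation matrix whose columns are the frame's x, y, z axes.
In Python, from cell import manip, camera, camera_info, job gives the robot as it stands. The module is installed in compiled form; this text tells all that it offers.
- The arm moves only by the shell command python3 -m creep 'ROWS' [OPENING] [FORCE]. ROWS is JSON, a list of rows, each an object of numbers: "x", "y", "z": the shift along the tool's x, y, z in cm; "yaw": the turn about the tool's z in degrees. In form: [{"x": .., "y": .., "z": .., "yaw": ..}, ...]. A call has exactly 5 rows; each row is the pose to reach, as a shift and turn from the pose commanded when the call began, along the tool's axes at that moment; what a row does not reach only later rows make up. A row lasts 1/8 s, in which the tool goes at most 62.5 mm and 10.7 degrees, less where a joint would pass 70% of its speed; a pose out of reach is approached as far as the arm can. A call with a gripper value outside its range is refused whole. OPENING is the finger opening in cm, from 0 to 8.54, set as the call begins (- or left out, the last holds). The fingers move at their own pace and stop on an object; FORCE is the grip in N (left out, the last holds). Time passes only in rows, so rows that repeat a pose let the fingers close, or fill a call up. It gives the time, the measured TCP pose, the force, the opening and the grip force at its end, in the units of the state.
- manip.sense(): the state, without advancing time (a new reading comes with each control period).
- camera(name): name is "scene" or "top"; returns the picture (384x512x3 uint8, blue, green, red); there is no depth.
- camera_info(name): a dict with "camera_matrix" (3x3 intrinsics, pixels), "eye" and "orientation" of the camera in the world. Camera axes: x right, y down, z forward; pixel columns grow to the right and rows downward; lengths in m; the calibration is good to about 2 mm. A picture is of the moment at which its call begins. camera_info takes no time and is no camera call.
- job.close_job(): hands the job in; it is judged then, once.
The state is a dict: "t": time; "joints": joint angles; "dq": joint speeds; "joint_efforts": joint torques, N m; "position": TCP position; "tool_rot": TCP orientation; "ft_force": force on the tool from outside, world axes, zero at the start; "wrist_torque": the same for the moment, N m; "opening": finger opening in m; "grip_force": force on a finger pad.
Only numpy, scipy, OpenCV 4.12 (cv2) and the standard library are available. Lean on these libraries where they do the work, as an engineer would, in place of code of your own. Each camera call takes 0.05 s, during which the arm holds its last target. There are 200 camera calls.

TASK

The glue has cured: swing the counterweighted press arm up by its red handle, over its balance point, keep hold of it and ease it down until you feel it on its yellow stop, and only then let go, so that it rests open by itself; do not let it slam either way and do not force it against the stop. Then lift the green bracket out of the press and set it down, upright on its foot and not dropped, in the white tray. Leave the case, the can and the screwdriver where they are.

Things in the scene. Friction and masses are not known exactly. Their poses are not given: they have to be found in the camera images.
- stand: fixed press stand: grey base plate 400 x 160 x 15 mm (x -205 to +195 mm), two blue cheeks 110 mm high beside the hinge. Origin on the work surface straight below the hinge; its -x axis points along the closed arm to the red handle, y along the hinge, z up. The bracket sits at x = -140 mm in a 5 mm high fence with about 2 mm play.
- hinge (a point): middle of the arm's hinge axle, 90 mm above the work surface. The arm is a fork of two bars 18 mm high, 104 mm apart, with a rubber foot 140 mm and the handle 210 mm from the hinge. A tail rod with a 54 mm steel counterweight stands square to the fork (straight up when closed) and goes down to the stand's +x side as the arm opens.
- presser (a joint): angle of the press arm, rad: about 0 closed (level, foot on the bracket), grows as the handle rises, 1.57 upright. Closed, the handle weighs about 3 N, less as it rises; the arm balances somewhere from 0.75 to 1.05 rad. Beyond, it falls open by itself, pulling 1 to 3.5 N at the handle, and must be held back: let go well before the stop it slams (over 1.2 rad/s is a slam).
- handle (a point): middle of the red round handle bar, 14 mm thick, 104 mm long, parallel to the hinge, 210 mm from it, fixed to the arm. About 90 mm above the work surface when closed. It can be pinched from above, fingers closing across it, and turns in a light grip (30 N).
- stop_post: fixed blue block 32 x 50 x 16 mm on the stand, 150 mm beyond the hinge (+x; its origin is below the hinge). On it a screw with a sprung yellow cap (5 N/mm) where the tail rests when open. Its height is set anew each time and not measured: met between 1.28 and 1.80 rad, felt as growing push at the handle. Never over 20 N on it: the arm rests with 2 to 6 N; 1 N pushed at the handle adds 1.4 N.
- bracket: green aluminium tee bracket, 0.16 kg: foot 70 x 44 x 6 mm, upright web 70 mm long, 8 mm thick, total height 50 mm. Origin: centre of the underside of the foot; web along its x axis (along the arm), z up. Sits 15 mm above the work surface at the start, under the arm's rubber foot. Grasp it across the web, from above.
- tray: white open tray, fixed, 200 (x) x 170 (y) x 35 mm high, walls and floor 5 mm thick; origin under its centre, sides parallel to its axes. It stands left or right of the press.
- parts_case: loose closed clear-grey parts case, 150 x 110 x 72 mm, origin under its centre; to be left alone
- primer_can: loose green-labelled can, 66 mm across, 115 mm high, origin under its centre; to be left alone
- screwdriver: loose screwdriver with a red grip lying on the bench; to be left alone

How it is judged:
On the way, in this order (a step that is already met when the one before it is completed fails the run):
1. the arm, still held by the fingers, has been set down on its stop (value of joint presser above 1.2 rad and contact force between each of stop_post, the fingers and anything else above 0.5 N and distance between the grasp point and handle below 0.05 m), for 0.1 s.
2. the arm rests open on its stop, at rest, with the hand off it (value of joint presser above 1.2 rad and velocity of joint presser between -0.15 and 0.15 rad/s and contact force between the fingers and anything else below 0.1 N and contact force between stop_post and anything else above 0.3 N), for 0.3 s.
3. the bracket is lifted clear of the press, in the fingers, the arm still open (value of joint presser above 1.2 rad and z of bracket in the frame of stand above 0.03 m and contact force between the fingers and bracket above 1 N), for 0.1 s.
At the end, for the whole second after the job is handed in: The press arm stands open by itself (joint above 1.2 rad, at rest) and the bracket stands upright on its foot (within 0.08 rad) flat on the floor of the tray, at rest, with the hand off everything (value of joint presser above 1.2 rad and velocity of joint presser between -0.15 and 0.15 rad/s and x of bracket in the frame of tray between -0.095 and 0.095 m and y of bracket in the frame of tray between -0.08 and 0.08 m and z of bracket in the frame of tray below 0.009 m and angle between bracket's own z axis and vertical below 0.08 rad and linear speed of bracket below 0.02 m/s and contact force between the fingers and anything else below 0.1 N); the robot touches nothing.
It fails at once if the arm slams (turns faster than 1.2 rad/s either way) (velocity of joint presser above 1.2 rad/s or velocity of joint presser below -1.2 rad/s).
It fails at once if the stop is pressed with more than 20 N (contact force between stop_post and anything else above 20 N).
It fails at once if the bracket is dropped (moves faster than 0.6 m/s out of the fingers) (linear speed of bracket above 0.6 m/s and contact force between the fingers and bracket below 0.1 N).
It fails at once if the parts case, the can or the screwdriver is moved by more than 25 mm (distance of any of parts_case, primer_can, screwdriver from where it was at the start of the episode above 0.025 m).
It also fails if it takes over 64 s, if anything falls off the work surface, if the arm or the gripper's body presses on something with over 40 N, if the wrist force passes 120 N, or if a joint passes its speed limit or range.

## Working session

There is one attempt and no reset: what is moved stays moved. The work goes in short steps, Python scripts to look and compute and a shell command to move; the robot and the scene stay as the last step left them, time stands still between calls to the robot, and variables do not carry over. Pictures are saved under pics/ and viewed, at most 10 in all, crops included, and the job is handed in when it is done.

```bash
mkdir -p pics; python3 - <<'E'
from cell import manip,camera,camera_info
import cv2,numpy as np
s=manip.sense()
for k in s: print(k,np.round(s[k],3).tolist())
print(manip.tcp_to_grasp)
for n in("scene","top"):
    cv2.imwrite(f"pics/{n}0.png",camera(n)); i=camera_info(n)
    for k in i: print(n,k,np.round(i[k],4).tolist() if not isinstance(i[k],str) else i[k])
a=[cv2.imread(f"pics/{n}0.png") for n in("scene","top")]
E
```

```text
t 0.0
joints [1.264, 0.418, -0.01, 1.614, 0.005, 1.111, -0.053]
dq [0.0, -0.001, -0.001, -0.0, 0.0, 0.002, 0.001]
joint_efforts [-0.001, -86.444, 0.679, -43.489, 0.019, 0.008, 0.0]
position [0.164, -0.603, 0.205]
tool_rot [[0.965, 0.263, -0.0], [0.263, -0.965, 0.001], [-0.0, -0.001, -1.0]]
ft_force [-0.233, -0.35, 0.667]
wrist_torque [0.021, -0.009, 0.045]
grip_force 0.0
opening 0.085
0.0187
scene camera_matrix [[409.9581, 0.0, 253.3403], [0.0, 409.9581, 192.7816], [0.0, 0.0, 1.0]]
scene eye [1.1972, -0.3091, 1.1322]
scene orientation [[0.4791, 0.7266, -0.4925], [0.8777, -0.4048, 0.2565], [-0.013, -0.5551, -0.8317]]
top camera_matrix [[371.5573, 0.0, 247.4027], [0.0, 371.5573, 193.897], [0.0, 0.0, 1.0]]
top eye [0.4144, 0.0127, 1.0091]
top orientation [[-0.0295, -0.9838, 0.1769], [-0.9995, 0.0316, 0.0088], [-0.0143, -0.1765, -0.9842]]
```

View pics/scene0.png

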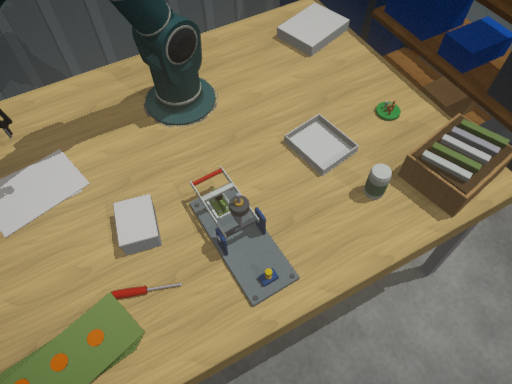

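View pics/top0.png

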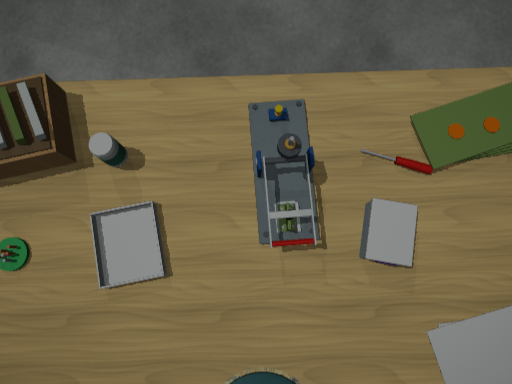

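The scene view shows the handle at (208,177), the tray at (320,144), the case at (137,223) and the can at (378,180). In the top view the handle is at (293,242), the tray at (129,245) and the yellow cap at (279,111). Next I'll measure these.

```bash
cat > h.py <<'E'
from cell import manip,camera,camera_info
import cv2,numpy as np
I={n:camera_info(n) for n in("scene","top")}
def ray(n,p):
    i=I[n]; d=np.array(i["orientation"])@np.linalg.inv(i["camera_matrix"])@np.array([p[0],p[1],1.]); return np.array(i["eye"]),d/np.linalg.norm(d)
def plane(n,p,z):
    e,d=ray(n,p); return e+d*(z-e[2])/d[2]
def tri(p,q):
    e,d=ray("scene",p); f,g=ray("top",q)
    s=np.linalg.lstsq(np.c_[d,-g],f-e,rcond=None)[0]; a=e+d*s[0]; b=f+g*s[1]
    return (a+b)/2,np.linalg.norm(a-b)
def mask(im,lo,hi,box):
    h=cv2.cvtColor(im,cv2.COLOR_BGR2HSV); m=cv2.inRange(h,np.array(lo),np.array(hi)); k=np.zeros_like(m); x0,y0,x1,y1=box; k[y0:y1,x0:x1]=1; return m*k
def big(m):
    c=max(cv2.findContours(m,cv2.RETR_EXTERNAL,cv2.CHAIN_APPROX_NONE)[0],key=cv2.contourArea); return c[:,0,:].astype(float)
def ends(m):
    p=np.argwhere(m)[:,::-1].astype(float); c=p.mean(0); u=np.linalg.svd(p-c,full_matrices=False)[2][0]; t=(p-c)@u
    e=[c+u*t.min(),c+u*t.max()]; return c,e,len(p)
E
python3 - <<'E'
from h import *
S=cv2.imread("pics/scene0.png");T=cv2.imread("pics/top0.png")
np.set_printoptions(precision=4,suppress=True)
def red(im,b): return mask(im,(0,150,80),(8,255,255),b)|mask(im,(172,150,80),(180,255,255),b)
cs,es,n=ends(red(S,(180,160,235,195)));ct,et,m=ends(red(T,(255,225,330,255)))
print("handle",n,m,tri(cs,ct),es,et)
es.sort(key=lambda p:p[0]); et.sort(key=lambda p:-p[0])
for a,b in zip(es,et): print(" end",tri(a,b))
ys,yt=[ends(mask(i,(20,150,100),(35,255,255),b)) for i,b in((S,(250,255,290,285)),(T,(265,95,295,125)))]
print("cap",ys[2],yt[2],tri(ys[0],yt[0]))
gs,gt=[ends(mask(i,(30,70,30),(60,255,255),b)) for i,b in((S,(195,185,245,225)),(T,(270,195,305,240)))]
print("green",gs[2],gt[2],tri(gs[0],gt[0]))
for n,i,b in(("scene",S,(275,105,365,180)),("top",T,(85,195,175,295))):
    c=big(mask(i,(0,0,70),(180,60,255),b)); w=np.array([plane(n,p,.035)[:2] for p in c],np.float32)
    r=cv2.minAreaRect(w); print("tray",n,r, cv2.boxPoints(r).tolist())
crop=np.hstack([cv2.resize(S[160:300,180:305],None,fx=3.2,fy=4,interpolation=cv2.INTER_CUBIC)[:560],cv2.resize(T[90:255,245:330],None,fx=4,fy=560/165,interpolation=cv2.INTER_CUBIC)])
print(crop.shape);cv2.imwrite("pics/c1.png",crop)
E
```

```text
handle 111 215 (array([ 0.456 , -0.0856,  0.0902]), np.float64(5.74046159796489e-05)) [array([220.9109, 169.8207]), array([193.2755, 183.5544])] [array([313.1149, 240.6092]), array([271.8966, 243.5524])]
 end (array([ 0.4585, -0.1355,  0.0904]), np.float64(0.002363289319812124))
 end (array([ 0.4538, -0.0357,  0.0911]), np.float64(0.0006947522948101879))
cap 47 53 (array([ 0.8159, -0.0692,  0.0585]), np.float64(0.0013089473560281527))
green 191 246 (array([ 0.5228, -0.0819,  0.01  ]), np.float64(0.0005644910160795464))
tray scene ((0.4750851094722748, 0.3343294858932495), (0.21578288078308105, 0.19115301966667175), 9.910676002502441) [[0.3523537814617157, 0.40991026163101196], [0.3852536380290985, 0.22160975635051727], [0.5978164672851562, 0.25874871015548706], [0.5649166107177734, 0.44704920053482056]]
tray top ((0.4674512445926666, 0.34318313002586365), (0.20148742198944092, 0.16995713114738464), 9.80379867553711) [[0.35370901226997375, 0.4097665846347809], [0.38264843821525574, 0.2422914355993271], [0.5811934471130371, 0.2765996754169464], [0.5522540807723999, 0.444074809551239]]
(560, 740, 3)
```

View pics/c1.png

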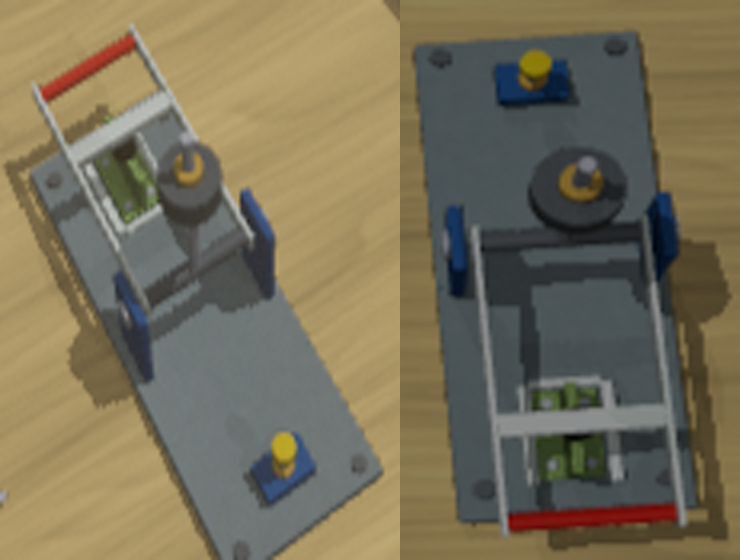

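The handle, cap and plate agree: the stand yaw is about +0.045 rad, the hinge is near (0.666,-0.076), and the handle is at (0.456,-0.086,0.090). Handle to cap measures 0.360 m, as it should. I'll move over the handle.

```bash
python3 -m creep '[{"x":3,"y":-3,"z":0,"yaw":-6},{"x":7,"y":-7,"z":0,"yaw":-14},{"x":12,"y":-12,"z":0,"yaw":-23},{"x":17,"y":-17,"z":0,"yaw":-32},{"x":20,"y":-20,"z":0,"yaw":-40}]' 8.5 30
cat > go.py <<'E'
import sys
from h import *
np.set_printoptions(precision=3,suppress=True)
def goto(t,xd=(-.0455,.999)):
    s=manip.sense(); R=np.array(s["tool_rot"]); d=(np.array(t)-s["position"])@R*100
    yaw=np.degrees(np.arctan2(R[1,0],R[0,0])-np.arctan2(xd[1],xd[0]))
    print("t",s["t"],"pos",np.array(s["position"]),"shift cm",d,"yaw",(yaw+180)%360-180,"j",np.array(s["joints"]),"F",np.array(s["ft_force"]),"op",s["opening"],s["grip_force"])
if __name__=="__main__": goto([float(v) for v in sys.argv[1:4]])
E
python3 go.py .456 -.0856 .16
```

```text
t: 0.72
position: [0.3053, -0.3555, 0.2054]
tool_rot: [[0.566, 0.824, -0.0], [0.824, -0.566, -0.0], [-0.0, -0.0, -1.0]]
ft_force: [1.0, -0.6, 0.3]
opening: 0.0852
grip_force: 0.0
t 0.725 pos [ 0.305 -0.355  0.205] shift cm [30.781 -2.848  4.537] yaw -37.080111532002576 j [ 1.039  0.146 -0.265  1.981  0.045  1.02   0.151] F [ 1.01  -0.604  0.259] op 0.08520464858704159 0.0
```

```bash
python3 -m creep '[{"x":5,"y":-0.5,"z":0.5,"yaw":-7},{"x":11,"y":-1,"z":1,"yaw":-15},{"x":17,"y":-1.6,"z":2,"yaw":-23},{"x":23,"y":-2.2,"z":3,"yaw":-31},{"x":28.8,"y":-2.8,"z":4.0,"yaw":-37}]' >/dev/null
python3 go.py .456 -.0856 .0715
```

```text
t 1.35 pos [ 0.446 -0.103  0.165] shift cm [1.72  1.026 9.379] yaw -0.15708036768180023 j [ 0.671  0.205 -0.567  2.04   0.137  0.933  0.075] F [ 1.204 -1.08   0.166] op 0.08474437928734234 0.0
```

```bash
python3 -m creep '[{"x":1,"y":0.6,"z":0},{"x":1.7,"y":1.0,"z":1},{"x":1.7,"y":1.0,"z":3.5},{"x":1.7,"y":1.0,"z":6.5},{"x":1.7,"y":1.0,"z":9.3}]' >/dev/null
python3 go.py .456 -.0856 .0715
python3 -m creep '[{"x":0},{"x":0},{"x":0},{"x":0},{"x":0}]' 0 30
python3 go.py .456 -.0856 .0715
python3 - <<'E'
from h import *
cv2.imwrite("pics/s1.png",cv2.resize(camera("scene")[60:310,130:380],None,fx=2.2,fy=2.2))
E
```

```text
t 1.35 pos [ 0.446 -0.103  0.165] shift cm [1.72  1.026 9.379] yaw -0.15708036768180023 j [ 0.671  0.205 -0.567  2.04   0.137  0.933  0.075] F [ 1.204 -1.08   0.166] op 0.08474437928734234 0.0
t 1.35 pos [ 0.446 -0.103  0.165] shift cm [1.72  1.026 9.379] yaw -0.15708036768180023 j [ 0.671  0.205 -0.567  2.04   0.137  0.933  0.075] F [ 1.204 -1.08   0.166] op 0.08474437928734234 0.0$[0]: bad value
$[0]: bad value
```

View pics/s1.png

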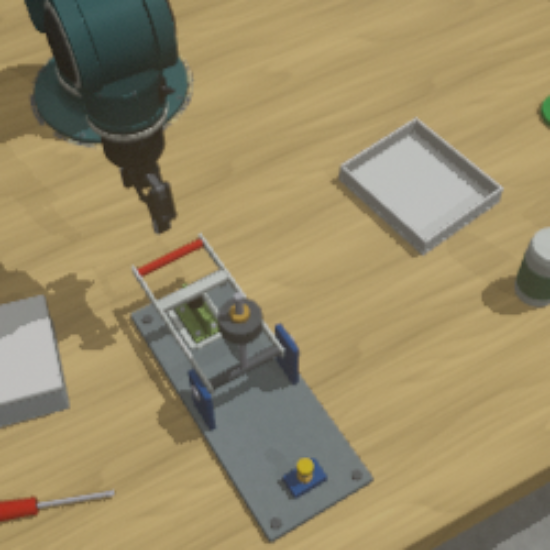

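The rows were refused because every key is needed, so nothing moved; the picture shows the open gripper hovering behind and above the handle at (170,255). I'll retry with all the keys.

```bash
python3 -m creep '[{"x":1,"y":0.6,"z":0,"yaw":0},{"x":1.7,"y":1.0,"z":1,"yaw":0},{"x":1.7,"y":1.0,"z":3.5,"yaw":0},{"x":1.7,"y":1.0,"z":6.5,"yaw":0},{"x":1.7,"y":1.0,"z":9.3,"yaw":0}]' 
python3 go.py .456 -.0856 .0715
python3 -m creep '[{"x":0,"y":0,"z":0,"yaw":0},{"x":0,"y":0,"z":0,"yaw":0},{"x":0,"y":0,"z":0,"yaw":0},{"x":0,"y":0,"z":0,"yaw":0},{"x":0,"y":0,"z":0,"yaw":0}]' 0 30 >/dev/null
python3 go.py .456 -.0856 .0715
```

```text
t: 2.02
position: [0.4546, -0.0886, 0.0711]
tool_rot: [[-0.036, 0.999, -0.0], [0.999, 0.036, -0.0], [-0.0, -0.0, -1.0]]
ft_force: [1.0, -0.7, -0.5]
opening: 0.0847
grip_force: 0.0
t 2.025 pos [ 0.455 -0.089  0.071] shift cm [ 0.295  0.148 -0.039] yaw -0.5258764881891125 j [ 0.579  0.371 -0.527  2.104  0.276  0.733 -0.088] F [ 1.012 -0.692 -0.48 ] op 0.08469213520862515 0.0
t 2.65 pos [ 0.455 -0.088  0.073] shift cm [0.208 0.074 0.132] yaw -0.3891647833260947 j [ 0.579  0.368 -0.529  2.102  0.274  0.736 -0.086] F [0.236 0.016 0.388] op 4.375365588577699e-05 0.0
```

Opening 0 means the fingers missed the handle, so I need a picture.

```bash
python3 - <<'E'
from h import *
a=cv2.resize(camera("scene")[110:235,150:275],None,fx=3.2,fy=3.2,interpolation=cv2.INTER_CUBIC)
b=cv2.resize(camera("top")[180:305,230:355],None,fx=3.2,fy=3.2,interpolation=cv2.INTER_CUBIC)
cv2.imwrite("pics/c2.png",np.hstack([a,b]))
E
```

```text
(no output)
```

View pics/c2.png

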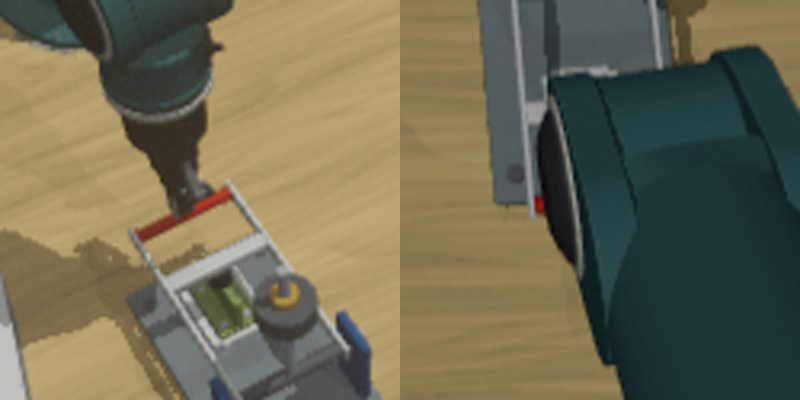

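```bash
python3 - <<'E'
from h import *
s=manip.sense(); p=np.array(s["position"]); print(s["opening"],s["ft_force"])
for n in I:
    for q in (p,p+[0,0,.0187],p+[0,0,.08],np.array([.456,-.0856,.0902])):
        i=I[n]; c=np.array(i["orientation"]).T@(q-i["eye"]); u=np.array(i["camera_matrix"])@c; print(n,u[:2]/u[2])
im=camera("scene")
c,e,n=ends(mask(im,(0,150,80),(8,255,255),(180,160,235,195))|mask(im,(172,150,80),(180,255,255),(180,160,235,195)));print(c,e,n)
E
```

```text
6.639294066652204e-05 [0.62655638 0.85076778 0.24211681]
scene [207.00807026 180.0154531 ]
scene [206.37131136 176.55658955]
scene [204.17168568 164.60826024]
scene [207.09740611 176.68763594]
top [292.42885591 242.71598422]
top [293.23105539 242.35533035]
top [296.10452717 241.06347121]
top [292.33863387 242.08971317]
[207.10526316 176.81052632] [array([220.96787599, 169.9352286 ]), array([193.32089483, 183.64701791])] 95
```

```bash
python3 - <<'E'
from h import *
a=cv2.resize(camera("scene")[135:195,180:240],None,fx=10,fy=10,interpolation=cv2.INTER_CUBIC)
cv2.imwrite("pics/c3.png",a)
E
```

```text
(no output)
```

View pics/c3.png

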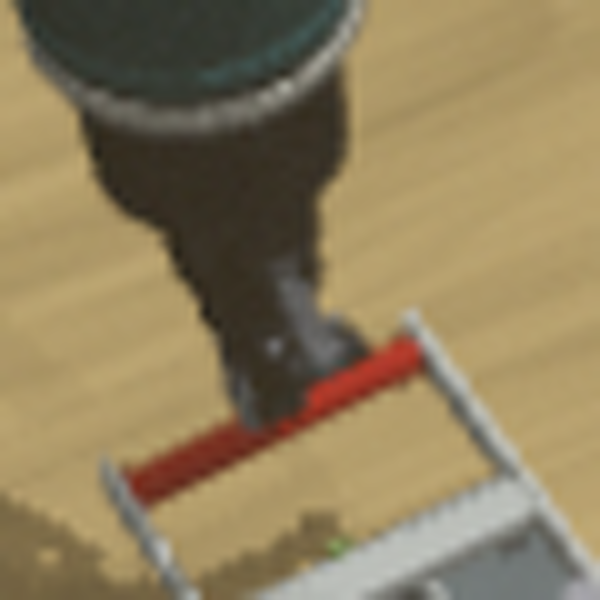

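The front finger crosses the bar near (207,177), but whether it holds the bar is unclear. A 1 cm test lift will settle it.

```bash
python3 -m creep '[{"x":0,"y":0,"z":-0.2,"yaw":0},{"x":0,"y":0,"z":-0.5,"yaw":0},{"x":0,"y":0,"z":-0.8,"yaw":0},{"x":0,"y":0,"z":-1,"yaw":0},{"x":0,"y":0,"z":-1,"yaw":0}]' 
python3 go.py .456 -.0856 .0715
python3 - <<'E'
from h import *
im=camera("scene")
c,e,n=ends(mask(im,(0,150,80),(8,255,255),(180,150,235,195))|mask(im,(172,150,80),(180,255,255),(180,150,235,195)));print(c,e,n)
cv2.imwrite("pics/c4.png",cv2.resize(im[135:195,180:240],None,fx=10,fy=10,interpolation=cv2.INTER_CUBIC))
E
```

```text
t: 3.48
position: [0.4553, -0.0876, 0.0827]
tool_rot: [[-0.039, 0.999, 0.0], [0.999, 0.039, -0.0], [-0.0, 0.0, -1.0]]
ft_force: [-0.1, 0.1, -0.4]
opening: -0.0002
grip_force: 0.0
t 3.475 pos [ 0.455 -0.088  0.083] shift cm [0.201 0.081 1.116] yaw -0.3826646562271776 j [ 0.588  0.351 -0.537  2.096  0.259  0.758 -0.073] F [-0.053  0.067 -0.449] op -0.0001726789299120289 0.0
[207.18018018 176.6036036 ] [array([220.8855921 , 169.77052689]), array([193.26888989, 183.53932464])] 111
```

View pics/c4.png

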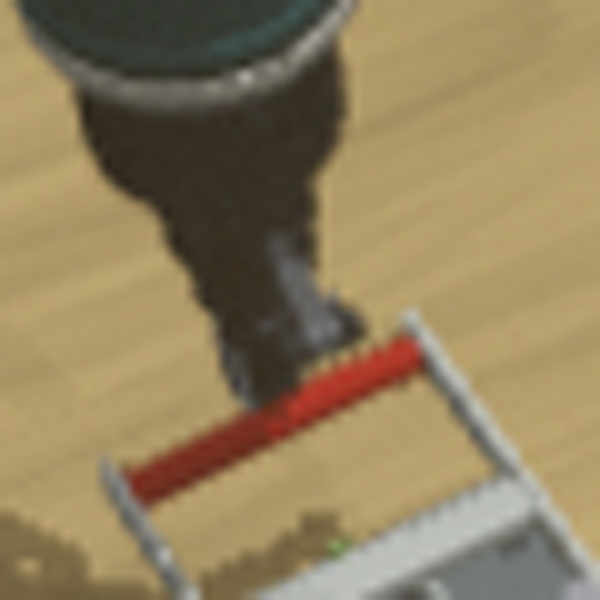

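The grip missed. The fingertips look about 15–20 mm higher than the reported TCP, as if they shut on top of the bar. I'll raise, open, go about 2.3 cm lower than before, and close again.

```bash
python3 -m creep '[{"x":0,"y":0,"z":-2,"yaw":0},{"x":0,"y":0,"z":-4,"yaw":0},{"x":0,"y":0,"z":-4,"yaw":0},{"x":0,"y":0,"z":-4,"yaw":0},{"x":0,"y":0,"z":-4,"yaw":0}]' >/dev/null
python3 go.py .456 -.0856 .05
python3 -m creep '[{"x":0,"y":0,"z":0,"yaw":0},{"x":0.1,"y":0,"z":0,"yaw":0},{"x":0.2,"y":0,"z":0,"yaw":0},{"x":0.2,"y":0.1,"z":0,"yaw":0},{"x":0.2,"y":0.1,"z":0,"yaw":0}]' 8.5 30 >/dev/null
python3 go.py .456 -.0856 .05
python3 - <<'E'
from h import *
im=camera("scene"); cv2.imwrite("pics/c5.png",np.hstack([cv2.resize(im[125:200,170:245],None,fx=5.3,fy=5.3,interpolation=cv2.INTER_CUBIC),cv2.resize(camera("top")[195:270,255:330],None,fx=5.3,fy=5.3,interpolation=cv2.INTER_CUBIC)]))
s=manip.sense(); p=np.array(s["position"]); R=np.array(s["tool_rot"]); n="scene"
for q in (p+[0,0,.013]+.0425*R[:,1],p+[0,0,.013]-.0425*R[:,1]):
        i=I[n]; c=np.array(i["orientation"]).T@(q-i["eye"]); u=np.array(i["camera_matrix"])@c; print(n,(u[:2]/u[2]-[170,125])*5.3)
E
```

```text
t 4.15 pos [ 0.455 -0.087  0.122] shift cm [0.179 0.139 7.18 ] yaw -0.37395043003576234 j [ 0.619  0.285 -0.564  2.067  0.202  0.843 -0.023] F [-0.349 -0.115  0.688] op 3.745502520418534e-05 0.0
t 4.775 pos [ 0.456 -0.086  0.122] shift cm [-0.003 -0.019  7.248] yaw -0.37510664254853054 j [ 0.615  0.285 -0.565  2.065  0.203  0.844 -0.029] F [ 0.154  0.803 -0.496] op 0.08495552744094437 0.0
scene [222.59129222 278.97736107]
scene [155.17224409 178.4050717 ]
```

View pics/c5.png

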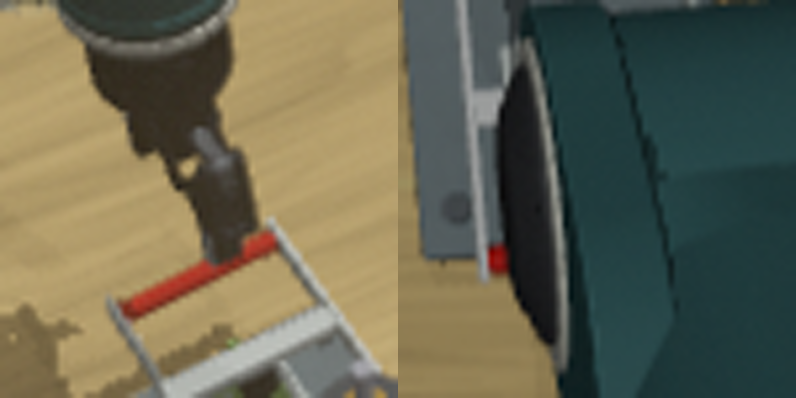

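The front fingertip is at crop (225,262), against a predicted (223,279). That is about 3 px, or 18 mm, higher than the reported TCP, with no sideways offset. I'll go down to a TCP z of about 0.051.

```bash
python3 -m creep '[{"x":0,"y":0,"z":1.5,"yaw":0},{"x":0,"y":0,"z":3.3,"yaw":0},{"x":0,"y":0,"z":5,"yaw":0},{"x":0,"y":0,"z":6.5,"yaw":0},{"x":0,"y":0,"z":7.1,"yaw":0}]' >/dev/null
python3 go.py .456 -.0856 .051
python3 -m creep '[{"x":0,"y":0,"z":0,"yaw":0},{"x":0,"y":0,"z":0,"yaw":0},{"x":0,"y":0,"z":0,"yaw":0},{"x":0,"y":0,"z":0,"yaw":0},{"x":0,"y":0,"z":0,"yaw":0}]' 0 30 >/dev/null
python3 go.py .456 -.0856 .051
```

```text
t 5.5 pos [ 0.456 -0.085  0.05 ] shift cm [-0.025  0.032 -0.065] yaw -0.37186553402921163 j [ 0.557  0.41  -0.512  2.113  0.31   0.691 -0.122] F [-0.255  0.131  0.285] op 0.0852425155664633 0.0
t 6.125 pos [ 0.455 -0.086  0.052] shift cm [0.007 0.095 0.067] yaw -0.38658095761903155 j [ 0.558  0.407 -0.513  2.113  0.309  0.695 -0.121] F [-9.899  0.16  13.295] op 0.012631433777215139 30.032490491867065
```

Gripped on the bar: opening 12.6 mm, 30 N. I'll lift a little with a small y relief and watch the forces.

```bash
python3 -m creep '[{"x":0,"y":-0.05,"z":-0.3,"yaw":0},{"x":0,"y":-0.05,"z":-0.8,"yaw":0},{"x":0,"y":0,"z":-1.4,"yaw":0},{"x":0,"y":0.1,"z":-2.1,"yaw":0},{"x":0,"y":0.1,"z":-2.1,"yaw":0}]' >/dev/null
python3 go.py .456 -.0856 .051
```

```text
t 6.75 pos [ 0.456 -0.086  0.073] shift cm [0.002 0.008 2.17 ] yaw -0.3880805480660854 j [ 0.577  0.371 -0.532  2.1    0.277  0.74  -0.093] F [-9.274  0.044 -3.101] op 0.012753703804559285 29.526909291744232
```

```bash
python3 -m creep '[{"x":0,"y":0.04,"z":-1.04,"yaw":0},{"x":0,"y":0.22,"z":-2.07,"yaw":0},{"x":0,"y":0.45,"z":-3.1,"yaw":0},{"x":0,"y":0.74,"z":-4.11,"yaw":0},{"x":0,"y":1.07,"z":-5.1,"yaw":0}]' >/dev/null
python3 go.py .456 -.0856 .051
```

```text
t 7.375 pos [ 0.467 -0.085  0.124] shift cm [-0.003 -1.068  7.327] yaw -0.38018712806427857 j [ 0.605  0.302 -0.565  2.039  0.212  0.859 -0.04 ] F [-10.146  -1.692   0.136] op 0.012461208866219264 29.448975026607513
```

```bash
python3 -m creep '[{"x":0,"y":0.24,"z":-0.98,"yaw":0},{"x":0,"y":0.62,"z":-1.93,"yaw":0},{"x":0,"y":1.1,"z":-2.87,"yaw":0},{"x":0,"y":1.63,"z":-3.78,"yaw":0},{"x":0,"y":2.2,"z":-4.66,"yaw":0}]' >/dev/null
python3 go.py .456 -.0856 .051
```

```text
t 8.0 pos [ 0.489 -0.084  0.171] shift cm [-0.022 -3.248 11.966] yaw -0.3763833295438985 j [ 0.608  0.275 -0.578  1.947  0.18   0.973 -0.017] F [-14.103  -0.046   5.684] op 0.012531904776549155 29.818239212036133
```

```bash
cat > bar.py <<'E'
from h import *
import sys
def bar():
    im=camera("scene"); b=(170,60,330,200); m=mask(im,(0,150,70),(8,255,255),b)|mask(im,(172,150,70),(180,255,255),b)
    m=cv2.morphologyEx(m,cv2.MORPH_CLOSE,np.ones((9,9)))
    n,l,st,_=cv2.connectedComponentsWithStats(m); k=1+np.argmax(st[1:,4]); c,e,N=ends(l==k); mid=(e[0]+e[1])/2
    o,d=ray("scene",mid); nrm=np.array([-.0455,.999,0]); h=np.array([.6658,-.076,.09]); p=o+d*((h-o)@nrm)/(d@nrm)
    v=p-h; a=-(v@[.999,.0455,0]); print("bar",p.round(4),"r",np.hypot(a,v[2]).round(4),"theta",np.arctan2(v[2],a).round(3),N,np.round(e,1).tolist()); return p
if __name__=="__main__":
    p=bar(); s=manip.sense(); print("tool",np.round(s["position"],4),"bar-tool",np.round(p-s["position"],4))
E
python3 bar.py
```

```text
bar [ 0.4026 -0.088   0.0896] r 0.2635 theta -0.002 53 [[205.6, 162.3], [193.1, 168.3]]
tool [ 0.4895 -0.0841  0.1716] bar-tool [-0.0869 -0.0039 -0.082 ]
```

```bash
sed -i 's/k=1+np.argmax.*c,e,N=ends(l==k);/c,e,N=ends(np.isin(l,[k for k in range(1,n) if st[k,4]>4]));/' bar.py; python3 bar.py
```

```text
bar [ 0.49   -0.084   0.2062] r 0.2108 theta 0.584 69 [[223.5, 153.9], [193.1, 168.3]]
tool [ 0.4891 -0.0841  0.171 ] bar-tool [0.001  0.0001 0.0352]
```

```bash
python3 -m creep '[{"x":0,"y":0.6,"z":-0.9,"yaw":0},{"x":0,"y":1.25,"z":-1.75,"yaw":0},{"x":0,"y":1.95,"z":-2.55,"yaw":0},{"x":0,"y":2.7,"z":-3.3,"yaw":0},{"x":0,"y":3.45,"z":-4.0,"yaw":0}]' >/dev/null
python3 go.py .456 -.0856 .051; python3 bar.py
```

```text
t 8.725 pos [ 0.522 -0.083  0.211] shift cm [-0.024 -6.546 16.07 ] yaw -0.37598331748284863 j [ 0.587  0.29  -0.581  1.827  0.18   1.083 -0.022] F [-19.882   0.156  20.445] op 0.01292764725933834 30.89024305343628
bar [ 0.5231 -0.0825  0.2453] r 0.211 theta 0.827 80 [[228.4, 152.8], [196.4, 167.9]]
tool [ 0.5238 -0.0826  0.2124] bar-tool [-0.0007  0.0001  0.0328]
```

The outward radial force is growing, so the tool path is slightly too tight. I'll relieve it outward by about 3 mm and see what it does.

```bash
python3 -m creep '[{"x":0,"y":-0.1,"z":-0.1,"yaw":0},{"x":0,"y":-0.2,"z":-0.2,"yaw":0},{"x":0,"y":-0.2,"z":-0.2,"yaw":0},{"x":0,"y":-0.2,"z":-0.2,"yaw":0},{"x":0,"y":-0.2,"z":-0.2,"yaw":0}]' >/dev/null
python3 go.py .456 -.0856 .051
```

```text
t 9.4 pos [ 0.523 -0.083  0.212] shift cm [-0.045 -6.726 16.124] yaw -0.35365017618801176 j [ 0.59   0.286 -0.582  1.829  0.176  1.077 -0.018] F [ 5.408  1.467 -6.068] op 0.012744722508012386 30.119190216064453
```

```bash
python3 -m creep '[{"x":0,"y":0.81,"z":-0.67,"yaw":0},{"x":0,"y":1.64,"z":-1.31,"yaw":0},{"x":0,"y":2.5,"z":-1.9,"yaw":0},{"x":0,"y":3.38,"z":-2.46,"yaw":0},{"x":0,"y":4.3,"z":-2.98,"yaw":0}]' >/dev/null
python3 go.py .456 -.0856 .051; python3 bar.py
```

```text
t 10.025 pos [ 0.566 -0.081  0.243] shift cm [ -0.022 -11.014  19.184] yaw -0.37450124673529217 j [ 0.551  0.339 -0.579  1.691  0.199  1.17  -0.041] F [-5.552  2.541  5.705] op 0.012713129878396323 31.187008917331696
bar [ 0.5682 -0.0804  0.2778] r 0.2117 theta 1.091 82 [[236.1, 156.3], [202.5, 172.1]]
tool [ 0.5672 -0.081   0.2433] bar-tool [0.001  0.0005 0.0345]
```

```bash
python3 -m creep '[{"x":0,"y":0.82,"z":-0.46,"yaw":0},{"x":0,"y":1.59,"z":-0.82,"yaw":0},{"x":0,"y":2.37,"z":-1.13,"yaw":0},{"x":0,"y":2.96,"z":-1.34,"yaw":0},{"x":0,"y":3.16,"z":-1.41,"yaw":0}]' >/dev/null
python3 go.py .456 -.0856 .051; python3 bar.py
```

```text
t 10.7 pos [ 0.597 -0.08   0.256] shift cm [ -0.049 -14.143  20.508] yaw -0.35350044943183434 j [ 0.518  0.388 -0.573  1.597  0.219  1.222 -0.057] F [-2.699  5.75   2.049] op 0.012726719040208686 31.212506890296936
bar [ 0.5995 -0.079   0.2924] r 0.213 theta 1.254 89 [[241.8, 160.6], [207.6, 177.2]]
tool [ 0.5974 -0.0797  0.2561] bar-tool [0.0021 0.0006 0.0363]
```

```bash
cat > chk.py <<'E'
from cell import manip
import numpy as np,sys
s=manip.sense(); p=np.array(s["position"]); b=p+[.0015,0,.0355]; th=np.arctan2(b[2]-.09,.6658-b[0]); F=np.array(s["ft_force"])
ft=F[0]*np.sin(th)+F[2]*np.cos(th); print(round(s["t"],2),p.round(4),"th %.3f Ft %.2f Fr %.2f Fy %.1f op %.4f grip %.0f"%(th,ft,-F[0]*np.cos(th)+F[2]*np.sin(th),F[1],s["opening"],s["grip_force"]),flush=True)
sys.exit(ft<-4.5)
E
python3 chk.py && python3 -m creep '[{"x":0.05,"y":0.1,"z":-0.03,"yaw":0},{"x":0.05,"y":0.2,"z":-0.07,"yaw":0},{"x":0.05,"y":0.3,"z":-0.1,"yaw":0},{"x":0.05,"y":0.4,"z":-0.13,"yaw":0},{"x":0.05,"y":0.4,"z":-0.13,"yaw":0}]' >/dev/null && python3 chk.py && python3 -m creep '[{"x":0,"y":0.1,"z":-0.03,"yaw":0},{"x":0,"y":0.2,"z":-0.06,"yaw":0},{"x":0,"y":0.3,"z":-0.09,"yaw":0},{"x":0,"y":0.4,"z":-0.12,"yaw":0},{"x":0,"y":0.4,"z":-0.12,"yaw":0}]' >/dev/null && python3 chk.py && python3 -m creep '[{"x":0,"y":0.1,"z":-0.03,"yaw":0},{"x":0,"y":0.2,"z":-0.06,"yaw":0},{"x":0,"y":0.3,"z":-0.08,"yaw":0},{"x":0,"y":0.4,"z":-0.11,"yaw":0},{"x":0,"y":0.4,"z":-0.11,"yaw":0}]' >/dev/null && python3 chk.py; python3 bar.py
```

```text
10.75 [ 0.5974 -0.0797  0.2561] th 1.250 Ft -0.84 Fr 1.94 Fy 5.2 op 0.0123 grip 31
bar [ 0.5997 -0.079   0.2923] r 0.2128 theta 1.255 86 [[241.8, 160.7], [207.6, 177.3]]
tool [ 0.5972 -0.0797  0.2561] bar-tool [0.0025 0.0007 0.0362]False
```

```bash
sed -i 's/sys.exit(ft<-4.5)/sys.exit(int(ft<-4.5))/' chk.py
python3 -m creep '[{"x":0.05,"y":0.1,"z":-0.03,"yaw":0},{"x":0.05,"y":0.2,"z":-0.07,"yaw":0},{"x":0.05,"y":0.3,"z":-0.1,"yaw":0},{"x":0.05,"y":0.4,"z":-0.13,"yaw":0},{"x":0.05,"y":0.4,"z":-0.13,"yaw":0}]' >/dev/null && python3 chk.py && python3 -m creep '[{"x":0,"y":0.1,"z":-0.03,"yaw":0},{"x":0,"y":0.2,"z":-0.06,"yaw":0},{"x":0,"y":0.3,"z":-0.09,"yaw":0},{"x":0,"y":0.4,"z":-0.12,"yaw":0},{"x":0,"y":0.4,"z":-0.12,"yaw":0}]' >/dev/null && python3 chk.py && python3 -m creep '[{"x":0,"y":0.1,"z":-0.03,"yaw":0},{"x":0,"y":0.2,"z":-0.06,"yaw":0},{"x":0,"y":0.3,"z":-0.08,"yaw":0},{"x":0,"y":0.4,"z":-0.11,"yaw":0},{"x":0,"y":0.4,"z":-0.11,"yaw":0}]' >/dev/null && python3 chk.py; python3 bar.py
```

```text
11.43 [ 0.6009 -0.0796  0.2574] th 1.268 Ft -0.02 Fr 5.32 Fy 2.9 op 0.0125 grip 31
12.05 [ 0.6049 -0.0794  0.2585] th 1.287 Ft 0.05 Fr 2.44 Fy 0.6 op 0.0127 grip 31
12.68 [ 0.6089 -0.0792  0.2595] th 1.307 Ft 0.84 Fr -0.39 Fy 1.2 op 0.0127 grip 31
bar [ 0.6101 -0.0785  0.2941] r 0.2116 theta 1.304 83 [[243.9, 162.8], [209.4, 179.9]]
tool [ 0.6088 -0.0792  0.2594] bar-tool [0.0012 0.0006 0.0347]
```

```bash
sed -i 's/-4.5/-3/' chk.py
python3 -m creep '[{"x":0,"y":0.1,"z":-0.03,"yaw":0},{"x":0,"y":0.2,"z":-0.05,"yaw":0},{"x":0,"y":0.3,"z":-0.07,"yaw":0},{"x":0,"y":0.41,"z":-0.1,"yaw":0},{"x":0,"y":0.41,"z":-0.1,"yaw":0}]' >/dev/null && python3 chk.py && python3 -m creep '[{"x":0,"y":0.1,"z":-0.03,"yaw":0},{"x":0,"y":0.2,"z":-0.05,"yaw":0},{"x":0,"y":0.3,"z":-0.07,"yaw":0},{"x":0,"y":0.41,"z":-0.1,"yaw":0},{"x":0,"y":0.41,"z":-0.1,"yaw":0}]' >/dev/null && python3 chk.py && python3 -m creep '[{"x":0,"y":0.1,"z":-0.02,"yaw":0},{"x":0,"y":0.2,"z":-0.04,"yaw":0},{"x":0,"y":0.3,"z":-0.06,"yaw":0},{"x":0,"y":0.41,"z":-0.09,"yaw":0},{"x":0,"y":0.41,"z":-0.09,"yaw":0}]' >/dev/null && python3 chk.py && python3 -m creep '[{"x":0,"y":0.1,"z":-0.02,"yaw":0},{"x":0,"y":0.2,"z":-0.04,"yaw":0},{"x":0,"y":0.3,"z":-0.06,"yaw":0},{"x":0,"y":0.41,"z":-0.08,"yaw":0},{"x":0,"y":0.41,"z":-0.08,"yaw":0}]' >/dev/null && python3 chk.py && python3 -m creep '[{"x":0,"y":0.1,"z":-0.02,"yaw":0},{"x":0,"y":0.2,"z":-0.04,"yaw":0},{"x":0,"y":0.3,"z":-0.05,"yaw":0},{"x":0,"y":0.41,"z":-0.07,"yaw":0},{"x":0,"y":0.41,"z":-0.07,"yaw":0}]' >/dev/null && python3 chk.py; python3 bar.py
```

```text
13.35 [ 0.6129 -0.0789  0.2605] th 1.326 Ft -0.66 Fr -1.19 Fy 0.3 op 0.0131 grip 31
13.97 [ 0.6171 -0.0788  0.2617] th 1.347 Ft 0.69 Fr 3.28 Fy 0.3 op 0.0124 grip 31
14.6 [ 0.6212 -0.0786  0.2625] th 1.366 Ft 0.61 Fr 2.15 Fy 0.5 op 0.0125 grip 31
15.22 [ 0.6253 -0.0784  0.2631] th 1.386 Ft 0.67 Fr -1.88 Fy 1.5 op 0.0121 grip 31
15.85 [ 0.6295 -0.0783  0.264 ] th 1.406 Ft 0.05 Fr -2.06 Fy 1.4 op 0.0127 grip 31
bar [ 0.6309 -0.0776  0.2999] r 0.2128 theta 1.406 90 [[247.9, 166.9], [213.2, 184.3]]
tool [ 0.6294 -0.0783  0.2641] bar-tool [0.0015 0.0007 0.0358]
```

```bash

python3 -m creep '[{"x":0,"y":0.1,"z":-0.02,"yaw":0},{"x":0,"y":0.2,"z":-0.03,"yaw":0},{"x":0,"y":0.3,"z":-0.05,"yaw":0},{"x":0,"y":0.41,"z":-0.06,"yaw":0},{"x":0,"y":0.41,"z":-0.06,"yaw":0}]' >/dev/null && python3 chk.py && python3 -m creep '[{"x":0,"y":0.1,"z":-0.01,"yaw":0},{"x":0,"y":0.2,"z":-0.03,"yaw":0},{"x":0,"y":0.3,"z":-0.04,"yaw":0},{"x":0,"y":0.41,"z":-0.05,"yaw":0},{"x":0,"y":0.41,"z":-0.05,"yaw":0}]' >/dev/null && python3 chk.py && python3 -m creep '[{"x":0,"y":0.1,"z":-0.01,"yaw":0},{"x":0,"y":0.2,"z":-0.02,"yaw":0},{"x":0,"y":0.3,"z":-0.03,"yaw":0},{"x":0,"y":0.41,"z":-0.05,"yaw":0},{"x":0,"y":0.41,"z":-0.05,"yaw":0}]' >/dev/null && python3 chk.py && python3 -m creep '[{"x":0,"y":0.1,"z":-0.01,"yaw":0},{"x":0,"y":0.2,"z":-0.02,"yaw":0},{"x":0,"y":0.3,"z":-0.03,"yaw":0},{"x":0,"y":0.41,"z":-0.04,"yaw":0},{"x":0,"y":0.41,"z":-0.04,"yaw":0}]' >/dev/null && python3 chk.py && python3 -m creep '[{"x":0,"y":0.1,"z":-0.01,"yaw":0},{"x":0,"y":0.2,"z":-0.02,"yaw":0},{"x":0,"y":0.3,"z":-0.03,"yaw":0},{"x":0,"y":0.41,"z":-0.03,"yaw":0},{"x":0,"y":0.41,"z":-0.03,"yaw":0}]' >/dev/null && python3 chk.py && python3 -m creep '[{"x":0,"y":0.1,"z":0,"yaw":0},{"x":0,"y":0.2,"z":-0.01,"yaw":0},{"x":0,"y":0.3,"z":-0.02,"yaw":0},{"x":0,"y":0.41,"z":-0.02,"yaw":0},{"x":0,"y":0.41,"z":-0.02,"yaw":0}]' >/dev/null && python3 chk.py; python3 bar.py
```

```text
16.52 [ 0.6335 -0.0781  0.2647] th 1.425 Ft 0.30 Fr -0.86 Fy 2.7 op 0.0124 grip 31
17.15 [ 0.6377 -0.0779  0.2654] th 1.446 Ft 0.73 Fr 5.37 Fy 3.8 op 0.0124 grip 32
17.77 [ 0.6417 -0.0778  0.2657] th 1.464 Ft 0.67 Fr 5.90 Fy 3.5 op 0.0128 grip 32
18.4 [ 0.6458 -0.0776  0.2659] th 1.483 Ft 1.37 Fr 3.31 Fy 4.5 op 0.0124 grip 32
19.02 [ 0.6498 -0.0774  0.2663] th 1.502 Ft 0.74 Fr 3.37 Fy 5.4 op 0.0123 grip 32
19.65 [ 0.6539 -0.0772  0.2664] th 1.522 Ft -0.16 Fr 2.30 Fy 5.1 op 0.0123 grip 32
bar [ 0.6554 -0.0765  0.3029] r 0.2131 theta 1.522 94 [[253.0, 172.9], [217.8, 190.5]]
tool [ 0.6539 -0.0772  0.2664] bar-tool [0.0015 0.0007 0.0365]
```

```bash

python3 -m creep '[{"x":0.03,"y":0.1,"z":0,"yaw":0},{"x":0.05,"y":0.2,"z":0,"yaw":0},{"x":0.05,"y":0.3,"z":0,"yaw":0},{"x":0.05,"y":0.41,"z":-0.01,"yaw":0},{"x":0.05,"y":0.41,"z":-0.01,"yaw":0}]' >/dev/null && python3 chk.py && python3 -m creep '[{"x":0,"y":0.1,"z":0,"yaw":0},{"x":0,"y":0.2,"z":0,"yaw":0},{"x":0,"y":0.3,"z":0,"yaw":0},{"x":0,"y":0.41,"z":0,"yaw":0},{"x":0,"y":0.41,"z":0,"yaw":0}]' >/dev/null && python3 chk.py && python3 -m creep '[{"x":0,"y":0.1,"z":0,"yaw":0},{"x":0,"y":0.2,"z":0,"yaw":0},{"x":0,"y":0.3,"z":0,"yaw":0},{"x":0,"y":0.41,"z":0.01,"yaw":0},{"x":0,"y":0.41,"z":0.01,"yaw":0}]' >/dev/null && python3 chk.py && python3 -m creep '[{"x":0,"y":0.1,"z":0,"yaw":0},{"x":0,"y":0.2,"z":0,"yaw":0},{"x":0,"y":0.3,"z":0.01,"yaw":0},{"x":0,"y":0.41,"z":0.02,"yaw":0},{"x":0,"y":0.41,"z":0.02,"yaw":0}]' >/dev/null && python3 chk.py && python3 -m creep '[{"x":0,"y":0.1,"z":0,"yaw":0},{"x":0,"y":0.2,"z":0.01,"yaw":0},{"x":0,"y":0.3,"z":0.02,"yaw":0},{"x":0,"y":0.41,"z":0.03,"yaw":0},{"x":0,"y":0.41,"z":0.03,"yaw":0}]' >/dev/null && python3 chk.py; python3 bar.py
```

```text
20.32 [ 0.658  -0.077   0.2664] th 1.541 Ft 0.70 Fr -0.10 Fy 1.5 op 0.0124 grip 32
20.95 [ 0.6621 -0.0767  0.2665] th 1.560 Ft 0.75 Fr -0.08 Fy -0.2 op 0.0123 grip 31
21.57 [ 0.6663 -0.0765  0.2666] th 1.580 Ft 1.35 Fr 2.51 Fy -2.1 op 0.0127 grip 32
22.2 [ 0.6704 -0.0763  0.2664] th 1.599 Ft 2.03 Fr 4.54 Fy -2.2 op 0.0127 grip 32
22.82 [ 0.6745 -0.0761  0.2661] th 1.619 Ft 1.53 Fr 4.67 Fy -3.3 op 0.0127 grip 32
bar [ 0.6762 -0.0755  0.3028] r 0.2131 theta 1.62 96 [[257.3, 178.5], [221.9, 196.7]]
tool [ 0.6745 -0.0761  0.266 ] bar-tool [0.0017 0.0006 0.0368]
```

```bash
sed -i 's/<-3/<-1.5/' chk.py
python3 -m creep '[{"x":-0.03,"y":0.1,"z":0,"yaw":0},{"x":-0.03,"y":0.2,"z":0.01,"yaw":0},{"x":-0.03,"y":0.3,"z":0.02,"yaw":0},{"x":-0.03,"y":0.41,"z":0.03,"yaw":0},{"x":-0.03,"y":0.41,"z":0.03,"yaw":0}]' >/dev/null && python3 chk.py && python3 -m creep '[{"x":0,"y":0.1,"z":0.01,"yaw":0},{"x":0,"y":0.2,"z":0.02,"yaw":0},{"x":0,"y":0.3,"z":0.03,"yaw":0},{"x":0,"y":0.41,"z":0.04,"yaw":0},{"x":0,"y":0.41,"z":0.04,"yaw":0}]' >/dev/null && python3 chk.py && python3 -m creep '[{"x":0,"y":0.1,"z":0.01,"yaw":0},{"x":0,"y":0.2,"z":0.02,"yaw":0},{"x":0,"y":0.3,"z":0.03,"yaw":0},{"x":0,"y":0.41,"z":0.05,"yaw":0},{"x":0,"y":0.41,"z":0.05,"yaw":0}]' >/dev/null && python3 chk.py && python3 -m creep '[{"x":0,"y":0.1,"z":0.01,"yaw":0},{"x":0,"y":0.2,"z":0.03,"yaw":0},{"x":0,"y":0.3,"z":0.04,"yaw":0},{"x":0,"y":0.41,"z":0.06,"yaw":0},{"x":0,"y":0.41,"z":0.06,"yaw":0}]' >/dev/null && python3 chk.py && python3 -m creep '[{"x":0,"y":0.1,"z":0.01,"yaw":0},{"x":0,"y":0.2,"z":0.03,"yaw":0},{"x":0,"y":0.3,"z":0.04,"yaw":0},{"x":0,"y":0.41,"z":0.06,"yaw":0},{"x":0,"y":0.41,"z":0.06,"yaw":0}]' >/dev/null && python3 chk.py; python3 bar.py
```

```text
23.5 [ 0.6785 -0.0759  0.2656] th 1.638 Ft 1.52 Fr 4.05 Fy -1.7 op 0.0126 grip 32
24.12 [ 0.6827 -0.0757  0.2653] th 1.658 Ft 1.72 Fr 5.20 Fy 1.0 op 0.0126 grip 32
24.75 [ 0.6867 -0.0756  0.2648] th 1.677 Ft 1.03 Fr 4.97 Fy 2.5 op 0.0125 grip 32
25.38 [ 0.6907 -0.0755  0.2641] th 1.696 Ft 0.16 Fr 4.59 Fy 3.9 op 0.0127 grip 33
26.0 [ 0.6942 -0.0753  0.2636] th 1.713 Ft -9.45 Fr 7.72 Fy 4.7 op 0.0125 grip 33
bar [ 0.7076 -0.0741  0.3224] r 0.2361 theta 1.749 61 [[261.2, 184.4], [230.5, 200.0]]
tool [ 0.6941 -0.0753  0.2637] bar-tool [0.0134 0.0012 0.0587]
```

Contact felt at about 1.705 rad, as predicted (Ft dropped to −9.5 N). I'll ease back 1.5 mm, hold, and check.

```bash
python3 -m creep '[{"x":0.03,"y":-0.08,"z":-0.02,"yaw":0},{"x":0.03,"y":-0.15,"z":-0.03,"yaw":0},{"x":0.03,"y":-0.15,"z":-0.03,"yaw":0},{"x":0.03,"y":-0.15,"z":-0.03,"yaw":0},{"x":0.03,"y":-0.15,"z":-0.03,"yaw":0}]' >/dev/null; python3 chk.py
```

```text
26.68 [ 0.6928 -0.0754  0.2638] th 1.706 Ft -4.79 Fr 5.48 Fy 4.1 op 0.0126 grip 33
```

```bash
python3 -m creep '[{"x":0,"y":-0.1,"z":0,"yaw":0},{"x":0,"y":-0.1,"z":0,"yaw":0},{"x":0,"y":-0.1,"z":0,"yaw":0},{"x":0,"y":-0.1,"z":0,"yaw":0},{"x":0,"y":-0.1,"z":0,"yaw":0}]' >/dev/null; python3 chk.py;  python3 -m creep '[{"x":0,"y":0,"z":0,"yaw":0},{"x":0,"y":0,"z":0,"yaw":0},{"x":0,"y":0,"z":0,"yaw":0},{"x":0,"y":0,"z":0,"yaw":0},{"x":0,"y":0,"z":0,"yaw":0}]' 8 30 >/dev/null; python3 chk.py; python3 bar.py
```

```text
27.3 [ 0.6921 -0.0754  0.2639] th 1.703 Ft -3.14 Fr 6.12 Fy 4.0 op 0.0127 grip 33
27.93 [ 0.6923 -0.0755  0.2638] th 1.704 Ft -0.46 Fr -0.67 Fy 0.2 op 0.0800 grip 0
bar [ 0.6987 -0.0745  0.3111] r 0.2236 theta 1.719 85 [[260.4, 183.8], [227.8, 200.6]]
tool [ 0.6923 -0.0754  0.2638] bar-tool [0.0064 0.0009 0.0473]
```

The arm rests open and the hand is off it. I'll rise, then move aside, turning, to look at the bracket.

```bash
python3 -m creep '[{"x":0,"y":0,"z":-1,"yaw":0},{"x":0,"y":0,"z":-2.5,"yaw":0},{"x":0,"y":0,"z":-4.5,"yaw":0},{"x":0,"y":-0.5,"z":-6.5,"yaw":0},{"x":0,"y":-3,"z":-8,"yaw":0}]' >/dev/null; python3 bar.py;  python3 -m creep '[{"x":1,"y":-4,"z":0,"yaw":9},{"x":4,"y":-8,"z":0,"yaw":18},{"x":8,"y":-12,"z":0,"yaw":28},{"x":13,"y":-15,"z":1,"yaw":38},{"x":18,"y":-17,"z":3,"yaw":48}]' 8.5 30 >/dev/null; python3 - <<'E'
from go import *
goto((.5,.15,.25),(.999,.0455))
S,T=camera("scene"),camera("top")
cv2.imwrite("pics/c6.png",np.hstack([cv2.resize(S[150:250,170:270],(400,400),interpolation=cv2.INTER_CUBIC),cv2.resize(T[160:260,245:345],(400,400),interpolation=cv2.INTER_CUBIC)]))
gs,gt=[mask(i,(30,60,20),(65,255,255),b) for i,b in((S,(185,170,250,235)),(T,(265,190,315,245)))]
for n,g in(("scene",gs),("top",gt)):
    c=big(g); r=cv2.minAreaRect(c.astype(np.float32)); print(n,(g>0).sum(),r)
print(tri(ends(gs)[0],ends(gt)[0]))
E
```

```text
bar [ 0.6998 -0.0745  0.3126] r 0.2252 theta 1.723 169 [[261.0, 184.0], [227.7, 200.4]]
tool [ 0.6605 -0.0763  0.3481] bar-tool [ 0.0393  0.0018 -0.0354]
t 29.275 pos [0.485 0.096 0.316] shift cm [ 4.799 -2.846  6.621] yaw 41.70733237776989 j [ 0.283  0.119 -0.588  1.767  0.071  1.273 -1.12 ] F [1.961 0.835 0.335] op 0.0851384290036689 0.0
scene 184 ((216.06924438476562, 201.9461669921875), (12.775577545166016, 25.179048538208008), 7.125016689300537)
top 404 ((286.5276184082031, 216.8310546875), (27.654146194458008, 16.359960556030273), 85.2363510131836)
(array([ 0.523, -0.084,  0.031]), np.float64(0.007254435851539844))
```

View pics/c6.png

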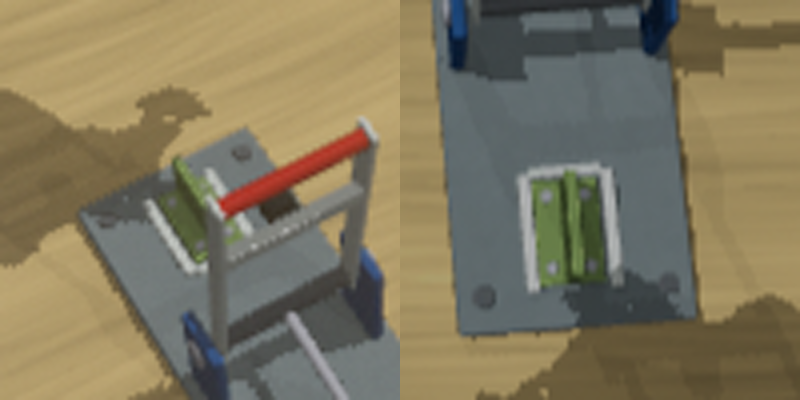

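The web top's robot-side corner is at scene (215,189.5) and top (288.7,231); its far end is at top (287.5,203). The arm stands open.

```bash
python3 - <<'E'
from go import *
print(tri((215,189.8),(288.5,231)))
for p in((287.5,203),(288.5,231)): print(plane("top",p,.065))
print("mid",(plane("top",(287.5,203),.065)+plane("top",(288.5,231),.065))/2,"foot",plane("top",(286.5,216.8),.021))
goto((.526,-.0825,.12),(.999,.0455))
E
```

```text
(array([ 0.487, -0.079,  0.052]), np.float64(0.004382006982135925))
[ 0.557 -0.081  0.065]
[ 0.485 -0.08   0.065]
mid [ 0.521 -0.08   0.065] foot [ 0.527 -0.081  0.021]
t 29.375 pos [0.484 0.099 0.315] shift cm [-9.757 15.931 19.486] yaw 41.981402521522966 j [ 0.28   0.12  -0.592  1.769  0.07   1.273 -1.122] F [ 0.83  -0.055  0.7  ] op 0.08487549586161858 0.0
```

```bash
python3 -m creep '[{"x":-1.5,"y":2.5,"z":1,"yaw":8},{"x":-3.9,"y":6,"z":3,"yaw":17},{"x":-6,"y":10,"z":6,"yaw":26},{"x":-8.3,"y":13.5,"z":9,"yaw":35},{"x":-9.8,"y":15.9,"z":11,"yaw":42}]' >/dev/null; python3 - <<'E'
from go import *
goto((.524,-.0815,.025),(.999,.0455))
E
```

```text
t 30.0 pos [ 0.528 -0.089  0.204] shift cm [-0.4   -0.82  17.927] yaw -0.2845533084144165 j [ 0.422  0.281 -0.371  1.827  0.116  1.055 -1.523] F [1.385 0.163 0.574] op 0.08495178413723638 0.0
```

```bash
python3 -m creep '[{"x":-0.2,"y":-0.4,"z":2,"yaw":0},{"x":-0.4,"y":-0.7,"z":5,"yaw":0},{"x":-0.4,"y":-0.8,"z":8,"yaw":0},{"x":-0.4,"y":-0.8,"z":11,"yaw":0},{"x":-0.4,"y":-0.8,"z":13,"yaw":0}]' >/dev/null; python3 - <<'E'
from go import *
goto((.524,-.0815,.025),(.999,.0455))
E
```

```text
t 30.625 pos [ 0.524 -0.08   0.074] shift cm [-0.028  0.179  4.932] yaw 0.06021771718295099 j [ 0.373  0.442 -0.342  1.949  0.205  0.785 -1.609] F [0.028 0.095 0.32 ] op 0.08501516311380265 0.0
```

```bash
python3 -m creep '[{"x":0,"y":0.1,"z":1.5,"yaw":0},{"x":0,"y":0.1,"z":3,"yaw":0},{"x":0,"y":0.1,"z":4,"yaw":0},{"x":0,"y":0.1,"z":4.6,"yaw":0},{"x":0,"y":0.1,"z":4.9,"yaw":0}]'; python3 -m creep '[{"x":0,"y":0,"z":0,"yaw":0},{"x":0,"y":0,"z":0,"yaw":0},{"x":0,"y":0,"z":0,"yaw":0},{"x":0,"y":0,"z":0,"yaw":0},{"x":0,"y":0,"z":0,"yaw":0}]' 0 40
```

```text
t: 31.25
position: [0.5243, -0.0804, 0.0256]
tool_rot: [[0.999, 0.046, 0.0], [0.046, -0.999, 0.0], [0.0, -0.0, -1.0]]
ft_force: [-0.9, -0.1, 0.4]
opening: 0.0849
grip_force: 0.0
t: 31.88
position: [0.5242, -0.0808, 0.0258]
tool_rot: [[0.999, 0.046, 0.0], [0.046, -0.999, -0.0], [0.0, 0.0, -1.0]]
ft_force: [1.9, -2.5, -0.7]
opening: 0.0074
grip_force: 41.5
```

```bash
python3 -m creep '[{"x":0,"y":0,"z":-0.5,"yaw":0},{"x":0,"y":0,"z":-1.5,"yaw":0},{"x":0,"y":0,"z":-3.5,"yaw":0},{"x":0,"y":0,"z":-6,"yaw":0},{"x":0,"y":-1,"z":-9,"yaw":0}]'|tail -3; python3 -m creep '[{"x":0,"y":-3,"z":-1,"yaw":0},{"x":-0.5,"y":-8,"z":-1,"yaw":0},{"x":-1,"y":-13,"z":-1,"yaw":0},{"x":-1.7,"y":-18,"z":-1,"yaw":0},{"x":-2.3,"y":-23,"z":-1,"yaw":0}]' |tail -2; python3 - <<'E'
from go import *
goto((.4675,.343,.0156),(.999,.0455))
E
```

```text
ft_force: [-0.4, -0.1, -0.9]
opening: 0.0067
grip_force: 41.3
opening: 0.007
grip_force: 41.3
t 33.125 pos [0.49  0.16  0.127] shift cm [ -1.366 -18.382  11.1  ] yaw 0.05221789469823079 j [ 0.011  0.353 -0.462  1.948  0.2    0.885 -2.077] F [ 0.727  0.133 -1.806] op 0.006998984017771421 41.31686568260193
```

```bash
python3 -m creep '[{"x":-0.4,"y":-5,"z":0,"yaw":-2},{"x":-0.8,"y":-10,"z":0,"yaw":-4},{"x":-1.2,"y":-14.5,"z":0,"yaw":-6},{"x":-1.4,"y":-17.5,"z":0,"yaw":-8},{"x":-1.4,"y":-18.4,"z":0,"yaw":-8}]' |tail -2; python3 - <<'E'
from go import *
goto((.4675,.343,.0156),(.985,.17))
S,T=camera("scene"),camera("top")
cv2.imwrite("pics/c7.png",cv2.resize(S[90:190,260:380],(720,600),interpolation=cv2.INTER_CUBIC))
E
```

```text
opening: 0.0066
grip_force: 41.3
t 33.75 pos [0.467 0.343 0.126] shift cm [ 0.072  0.075 11.074] yaw 1.0229306476833813 j [-0.281  0.474 -0.522  1.789  0.282  0.953 -2.302] F [ 0.843 -1.229 -2.198] op 0.006585923902094229 41.28495991230011
```

View pics/c7.png

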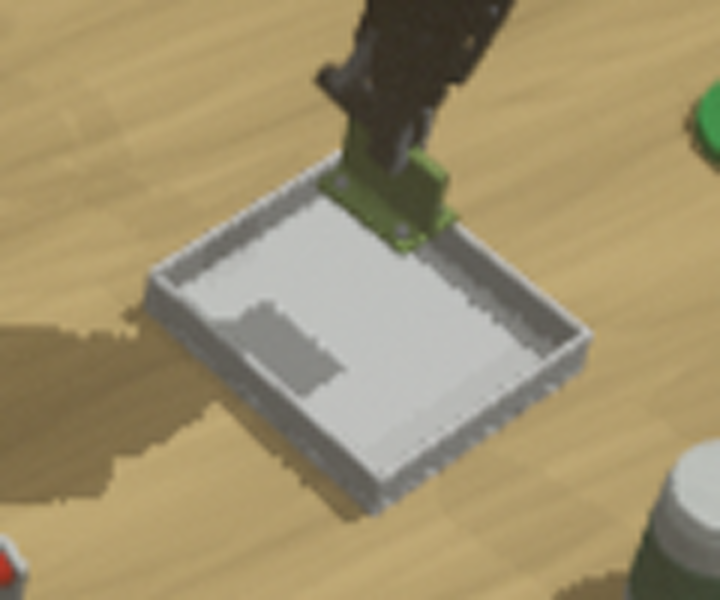

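The bracket hangs upright in the fingers above the tray, its foot at (390,215) and its shadow on the tray floor. I'll lower it in two stages.

```bash
python3 -m creep '[{"x":0,"y":0,"z":2,"yaw":0},{"x":0,"y":0,"z":4.5,"yaw":0},{"x":0,"y":0,"z":7,"yaw":0},{"x":0,"y":0,"z":9,"yaw":0},{"x":0,"y":0,"z":10,"yaw":0}]'|sed -n '2p;6p;7p'; python3 -m creep '[{"x":0,"y":0,"z":0.2,"yaw":0},{"x":0,"y":0,"z":0.4,"yaw":0},{"x":0,"y":0,"z":0.6,"yaw":0},{"x":0,"y":0,"z":0.8,"yaw":0},{"x":0,"y":0,"z":0.8,"yaw":0}]'; python3 -m creep '[{"x":0,"y":0,"z":0.1,"yaw":0},{"x":0,"y":0,"z":0.2,"yaw":0},{"x":0,"y":0,"z":0.2,"yaw":0},{"x":0,"y":0,"z":0.2,"yaw":0},{"x":0,"y":0,"z":0.2,"yaw":0}]'
```

```text
position: [0.4673, 0.3405, 0.0243]
grip_force: 41.3
t: 35.1
position: [0.4676, 0.3414, 0.0178]
tool_rot: [[0.983, 0.185, -0.0], [0.185, -0.983, 0.0], [-0.0, -0.0, -1.0]]
ft_force: [-1.1, -0.1, -2.3]
opening: 0.007
grip_force: 41.3
t: 35.72
position: [0.4676, 0.3414, 0.0158]
tool_rot: [[0.983, 0.185, -0.0], [0.185, -0.983, 0.0], [-0.0, -0.0, -1.0]]
ft_force: [-0.1, 0.0, -1.7]
opening: 0.0068
grip_force: 41.3
```

Not yet down: the weight is still on the hand. I'll lower in 1 mm steps.

```bash
cat > f.py <<'E'
from cell import manip
import sys
s=manip.sense(); f=s["ft_force"][2]; print(s["position"][2],f); sys.exit(int(f>1.5))
E
python3 -m creep '[{"x":0,"y":0,"z":0.05,"yaw":0},{"x":0,"y":0,"z":0.1,"yaw":0},{"x":0,"y":0,"z":0.1,"yaw":0},{"x":0,"y":0,"z":0.1,"yaw":0},{"x":0,"y":0,"z":0.1,"yaw":0}]' >/dev/null; python3 f.py && python3 -m creep '[{"x":0,"y":0,"z":0.05,"yaw":0},{"x":0,"y":0,"z":0.1,"yaw":0},{"x":0,"y":0,"z":0.1,"yaw":0},{"x":0,"y":0,"z":0.1,"yaw":0},{"x":0,"y":0,"z":0.1,"yaw":0}]' >/dev/null && python3 f.py && python3 -m creep '[{"x":0,"y":0,"z":0.05,"yaw":0},{"x":0,"y":0,"z":0.1,"yaw":0},{"x":0,"y":0,"z":0.1,"yaw":0},{"x":0,"y":0,"z":0.1,"yaw":0},{"x":0,"y":0,"z":0.1,"yaw":0}]' >/dev/null && python3 f.py && python3 -m creep '[{"x":0,"y":0,"z":0.05,"yaw":0},{"x":0,"y":0,"z":0.1,"yaw":0},{"x":0,"y":0,"z":0.1,"yaw":0},{"x":0,"y":0,"z":0.1,"yaw":0},{"x":0,"y":0,"z":0.1,"yaw":0}]' >/dev/null && python3 f.py
```

```text
0.015336849367138826 12.379519652992073
```

Touchdown (12 N). I'll ease off, open and rise.

```bash
python3 -m creep '[{"x":0,"y":0,"z":-0.05,"yaw":0},{"x":0,"y":0,"z":-0.05,"yaw":0},{"x":0,"y":0,"z":-0.05,"yaw":0},{"x":0,"y":0,"z":-0.05,"yaw":0},{"x":0,"y":0,"z":-0.05,"yaw":0}]' |sed -n '5,9p'; python3 -m creep '[{"x":0,"y":0,"z":0,"yaw":0},{"x":0,"y":0,"z":0,"yaw":0},{"x":0,"y":0,"z":0,"yaw":0},{"x":0,"y":0,"z":0,"yaw":0},{"x":0,"y":0,"z":0,"yaw":0}]' 7 40 |tail -2; python3 -m creep '[{"x":0,"y":0,"z":-1,"yaw":0},{"x":0,"y":0,"z":-3,"yaw":0},{"x":0,"y":0,"z":-6,"yaw":0},{"x":0,"y":0,"z":-10,"yaw":0},{"x":0,"y":0,"z":-14,"yaw":0}]' |tail -3;  python3 -m creep '[{"x":-2,"y":4,"z":-2,"yaw":0},{"x":-4,"y":8,"z":-4,"yaw":0},{"x":-6,"y":12,"z":-5,"yaw":0},{"x":-6,"y":15,"z":-5,"yaw":0},{"x":-6,"y":15,"z":-5,"yaw":0}]' |tail -3
python3 - <<'E'
from go import *
S,T=camera("scene"),camera("top")
gs,gt=[mask(i,(30,60,20),(65,255,255),b) for i,b in((S,(285,115,360,175)),(T,(90,200,170,290)))]
for n,g,im in(("scene",gs,S),("top",gt,T)):
    c=big(g); r=cv2.minAreaRect(c.astype(np.float32)); print(n,(g>0).sum(),r)
    if n=="top":
        w=np.array([plane("top",p,.011)[:2] for p in c],np.float32); print(cv2.minAreaRect(w))
print(tri(ends(gs)[0],ends(gt)[0]))
E
python3 bar.py
```

```text
opening: 0.007
grip_force: 42.3
opening: 0.0705
grip_force: 0.0
ft_force: [-0.1, 0.3, 0.6]
opening: 0.0703
grip_force: 0.0
ft_force: [0.7, 1.0, 0.8]
opening: 0.0701
grip_force: 0.0
scene 235 ((319.4911804199219, 142.86724853515625), (22.577302932739258, 13.264163970947266), 41.18592834472656)
bar [ 0.6998 -0.0745  0.3127] r 0.2253 theta 1.723 168 [[261.0, 184.0], [227.7, 200.4]]
tool [0.4363 0.1838 0.2059] bar-tool [ 0.2635 -0.2582  0.1067]Traceback (most recent call last):
  File "<stdin>", line 5, in <module>
  File "h.py", line 15, in big
    c=max(cv2.findContours(m,cv2.RETR_EXTERNAL,cv2.CHAIN_APPROX_NONE)[0],key=cv2.contourArea); return c[:,0,:].astype(float)
ValueError: max() iterable argument is empty
```

```bash
python3 -m creep '[{"x":0,"y":5,"z":-1,"yaw":0},{"x":0,"y":10,"z":-3,"yaw":0},{"x":0,"y":15,"z":-5,"yaw":0},{"x":0,"y":20,"z":-6,"yaw":0},{"x":0,"y":20,"z":-6,"yaw":0}]' |tail -3
python3 - <<'E'
from go import *
S,T=camera("scene"),camera("top")
gs,gt=[mask(i,(30,60,20),(65,255,255),b) for i,b in((S,(285,115,360,175)),(T,(90,200,170,290)))]
print((gs>0).sum(),(gt>0).sum(),plane("scene",ends(gs)[0],.02))
c=big(gt); w=np.array([plane("top",p,.011)[:2] for p in c],np.float32); print(cv2.minAreaRect(w))
print(tri(ends(gs)[0],ends(gt)[0]))
E
```

```text
ft_force: [0.4, 0.7, -0.0]
opening: 0.0697
grip_force: 0.0
227 400 [0.468 0.342 0.02 ]
((0.4720456898212433, 0.3419879972934723), (0.07388775795698166, 0.04280085489153862), 10.775406837463379)
(array([0.469, 0.339, 0.022]), np.float64(0.001513896775340208))
```

The foot outline measures 74 x 43 mm (70 x 44 expected) at the tray centre, with its centroid 22 mm high, so the bracket stands upright. The press arm is still open at about 1.7 rad. Handing in.

```bash
python3 -c "
from cell import job
print(job.close_job())"
```

```text
the job is handed in; nothing more can be done
None
```

The job is handed in: the press arm rests open on its stop at about 1.7 rad, the green bracket stands upright at the centre of the tray, and the case, can and screwdriver were not touched; no verdict came back.

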